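# Compare two ink sticks on the beam balance and return the damp one to the drying rack

## Task

Two ink sticks from one mould lie in the pans of the arrested balance. Gently swing the arrest lever fully over to free the beam, let it come to rest to see which stick is heavier (that one is still damp), then gently bring the lever fully back so the beam is arrested again, touching neither pans nor sticks while the beam is free. Then lay the heavier stick flat on an empty part of the slatted drying rack without dropping it, leaving the lighter one in its pan and everything else where it is.

Things in the scene. Friction and masses are not known exactly. Their poses are not given: they have to be found in the camera images.
- balance: two-pan beam balance, fixed: green-grey base 130 (x) x 300 (y) mm, its top 30 mm up. Origin on the table under its middle; -x is its front (towards the robot, turned up to 0.3 rad), +y its left. The beam pivots 75 mm up; a round pan sits 100 mm to either side. Between the pans stand a pointer and its white scale, 60 mm wide, up to 172 mm high. The arrest lever is on the front
- arrest_lever (a joint): arrest lever (rad), swings left-right about a shaft parallel to the balance's x axis through (-77, 0, 32) mm of its frame. 0 = leaning 0.85 rad from upright to the balance's +y: beam arrested. 1.7 = leaning 0.85 rad to -y: beam free. Stops at both ends; friction (about 3 N at the grip) keeps it in place. Ease it over in two seconds or so, never above 3 rad/s. Coming back it lifts the beam level
- lever_grip (a point): middle of the lever's black round grip, 14 mm thick, 36 mm long, parallel to the balance's x axis and sticking out to the front; 62 mm from the shaft's axis, 102 mm in front of the balance's middle, 73 mm above the table at both ends of the throw, 94 mm half way. Clear all round; it may turn between the fingers
- beam (a joint): tilt of the balance beam (rad), 0 = level. Positive: left (+y) end up, so the right stick is heavier; negative: right end up, so the left stick is heavier. Freed, it tips until its stop at 0.12 either way and rests there, the heavier pan 12 mm low
- pointer_tip (a point): red tip of the pointer, 97 mm above the beam's pivot; it leans 12 mm towards the heavier side
- pan_left: left pan (balance's +y): steel dish 130 mm across with a low rim. Origin: centre of its underside, 105 mm up while arrested; the flat floor on which the stick lies is 4 mm above the origin, the rim 7.5 mm. Moves straight up and down with the beam, staying level
- pan_right: right pan (balance's -y), the same
- stick_a: black ink stick, a bar 92 x 26 x 16 mm with a gold panel and a red dot on top, 40 to 72 g. Lies flat near the middle of one pan, long side within about 0.4 rad of the balance's x. Origin: centre of its underside, x along its length, z up. Not to be dropped. stick_a and stick_b look alike; either may be in either pan. Which is heavier (by 8 g or more) only the balance tells
- stick_b: black ink stick, a bar 92 x 26 x 16 mm with a gold panel and a red dot on top, 40 to 72 g. Lies flat near the middle of one pan, long side within about 0.4 rad of the balance's x. Origin: centre of its underside, x along its length, z up. Not to be dropped. stick_a and stick_b look alike; either may be in either pan. Which is heavier (by 8 g or more) only the balance tells
- drying_rack: slatted wooden drying rack, fixed, 230 (x) x 120 (y) mm, on either the left or the right side of the balance. Origin on the table under its middle. Five flat slats run along its x, 14 mm wide at 26.5 mm spacing; their top is 40 mm up. Two ink sticks already lie across its +x half; the -x half is empty
- rack_free (a point): middle of the rack's empty half, on top of the slats: 55 mm from the rack's middle, and 74 mm from the nearest flank of the sticks already there
- stick_c: ink stick of the same kind already drying on the rack, 32 mm from its middle in +x, lying along the rack's y; leave alone
- stick_d: another one, 82 mm from the rack's middle in +x; leave alone
- stick_box: dark wooden storage box with blue lining, 230 x 130 x 34 mm, fixed, on the other side of the balance; holds finished sticks. Not used
- ink_bottle: black ink bottle with red label, 52 x 70 mm, 183 mm tall, beyond the balance; leave alone
- inkstone: round black lidded inkstone, 114 mm across, 52 mm tall, beyond the balance; leave alone
- palette: white flower-shaped ceramic palette, 124 mm across, 10 mm tall, beyond the balance; leave alone
- paper_cup: white paper cup, 72 mm across, 85 mm tall, in front of the balance to its right; leave alone
- paperweight: brass paperweight bar 160 x 26 mm, 24 mm tall with its stud, in front of the balance to its left; leave alone
- phone: black phone 150 x 72 x 9 mm lying on the table to the right; leave alone
Things that resemble listed ones, but are neither listed nor needed, are in the scene too. What is shaped like the stick_a but blue is not meant.

How it is judged:
On the way, in this order (a step that is already met when the one before it is completed fails the run):
1. the lever is fully over and the freed beam has come to rest tipped to the heavier side (value of joint arrest_lever above 1.5 rad and (value of joint beam above 0.09 rad or value of joint beam below -0.09 rad) and velocity of joint beam between -0.05 and 0.05 rad/s), for 0.3 s.
2. the lever is fully back and the beam is arrested level, both sticks still in their pans (value of joint arrest_lever below 0.15 rad and value of joint beam between -0.025 and 0.025 rad and distance of each of stick_a, stick_b from where it was at the start of the episode below 0.015 m), for 0.2 s.
At the end, for the whole second after the job is handed in: Lever fully back (within 0.15 rad of its left stop), beam level (0.025 rad); heavier stick (pressing with over 0.53 N) flat and still on the rack slats (0.1 rad, within 6 mm of slat height, middle within 100 mm along, 45 mm across of the rack's); lighter stick within 15 mm of its place in its pan (value of joint arrest_lever below 0.15 rad and value of joint beam between -0.025 and 0.025 rad and ((contact force between stick_a and drying_rack above 0.53 N and x of stick_a in the frame of drying_rack between -0.1 and 0.1 m and y of stick_a in the frame of drying_rack between -0.045 and 0.045 m and z of stick_a in the frame of drying_rack between 0.036 and 0.046 m and angle between stick_a's own z axis and vertical below 0.1 rad and linear speed of stick_a below 0.02 m/s and distance of stick_b from where it was at the start of the episode below 0.015 m) or (contact force between stick_b and drying_rack above 0.53 N and x of stick_b in the frame of drying_rack between -0.1 and 0.1 m and y of stick_b in the frame of drying_rack between -0.045 and 0.045 m and z of stick_b in the frame of drying_rack between 0.036 and 0.046 m and angle between stick_b's own z axis and vertical below 0.1 rad and linear speed of stick_b below 0.02 m/s and distance of stick_a from where it was at the start of the episode below 0.015 m))); the robot touches nothing.
It fails at once if a pan or a stick is touched while the beam is free (value of joint arrest_lever above 0.3 rad and (contact force between any of the fingers, the arm and pan_left above 0.5 N or contact force between any of the fingers, the arm and pan_right above 0.5 N or contact force between any of the fingers, the arm and stick_a above 0.5 N or contact force between any of the fingers, the arm and stick_b above 0.5 N)).
It fails at once if the arrest lever is flicked (faster than 3 rad/s) (velocity of joint arrest_lever above 3 rad/s or velocity of joint arrest_lever below -3 rad/s).
It fails at once if a stick is dropped (falling free more than 15 mm above the rack) ((contact force between stick_a and anything else below 0.01 N and distance of stick_a from where it was at the start of the episode above 0.04 m and z of stick_a in the frame of drying_rack between 0.058 and 0.5 m) or (contact force between stick_b and anything else below 0.01 N and distance of stick_b from where it was at the start of the episode above 0.04 m and z of stick_b in the frame of drying_rack between 0.058 and 0.5 m)).
It fails at once if anything else on the table, or a stick already on the rack, is pushed more than 20 mm (distance of any of ink_bottle, inkstone, palette, paper_cup, paperweight, phone, stick_c, stick_d from where it was at the start of the episode above 0.02 m).
It also fails if it takes over 69 s, if anything falls off the work surface, if the arm or the gripper's body presses on something with over 40 N, if the wrist force passes 120 N, or if a joint passes its speed limit or range.

## Robot

A 6-joint arm with a two-finger parallel gripper is mounted at the origin on the work surface. World frame = base frame: x ahead of the robot, y to its left, z up, the work surface at z = 0. Lengths are in m, angles in rad, forces in N, time in s.
With the tool pointing down it reaches from about 0.25 to 0.725 m from the base axis. Payload 9.7 kg.
Tool frame: the origin (TCP) lies at the very end of the fingers, on their centre line; the grasp point (between the pads) lies env.pinch_z behind it (env.pinch_z is the distance from the TCP to the grasp point, in m); z points along the fingers, y is the direction in which the jaws open and shut (so a half turn about z gives the same grasp; the last joint's range is limited). The gripper opens to 85 mm and grips with 20 to 120 N. Pads are 22 mm wide; open, the fingers measure 114 mm over their backs; the gripper's body (76 mm by 85 mm) begins 54 mm behind the grasp point. The pads swing forward as they close: fully open they stand 13 mm farther back than shut.
Start: joints at [1.117, 0.087, 0.176, 1.66, 0, 1.571], TCP at [0.241, 0.494, 0.231] pointing down, gripper open.
Joint ranges: [-3.13, 3.13], [-0.85, 1.81], [-1.15, 1.24], [-2.2, 2.28], [-1.44, 1.52], [-3.14, 3.14]. Speed limits (rad/s): [2.22, 2.22, 2.57, 3.14, 3.14, 3.14].

## Interface

Orientations are given as a 3x3 rotation matrix whose columns are the frame's x, y, z axes.
In Python, from plant import sense, cams, env gives the robot as it stands.
- The arm moves only by the tool send_rows, never from a script. Its argument "moves" is a list that holds one entry, the list of rows, each a list of 4 numbers: the shift along the tool's x, y, z in m, then the turn about the tool's z in rad. A call has exactly 8 rows; each row is the pose to reach, as a shift and turn from the pose commanded when the call began, along the tool's axes at that moment; what a row does not reach only later rows make up. A row lasts 1/8 s, in which the tool goes at most 62.5 mm and 10.7 degrees, less where a joint would pass 70% of its speed; a pose out of reach is approached as far as the arm can. A call with a gripper value outside its range is refused whole. "gripper" is the opening, from 0 (shut) to 1 (fully open), set as the call begins (left out, the last holds). The fingers move at their own pace and stop on an object; the grip force is fixed at half the most. Time passes only in rows, so rows that repeat a pose let the fingers close, or fill a call up. It gives the time, the measured TCP pose, the force and the opening at its end, in the units of the state.
- sense(): the state, without advancing time (a new reading comes with each control period).
- cams.capture(name): name is "scene" or "top" or "wrist"; returns the picture (384x512x3 uint8, blue, green, red); there is no depth.
- cams.get_calibration(name): a dict with "K" (3x3 intrinsics, pixels), "distortion" ([k1, k2, p1, p2, k3] as OpenCV has them; the pictures are not rectified), "R" (3x3) and "t" (3): a world point X has camera coordinates R X + t. Camera axes: x right, y down, z forward; pixel columns grow to the right and rows downward; lengths in m; the calibration is good to about 2 mm. A picture is of the moment at which its call begins: read the wrist's pose just before it. get_calibration takes no time and is no camera call; for the wrist camera it gives the pose at the moment of the call.
- env.close_job(): hands the job in, once; it reports no verdict.
The state is a dict: "time_s": time; "joint_positions": joint angles; "dq": joint speeds; "joint_efforts": joint torques, N m; "tcp_pos": TCP position; "orientation": TCP orientation; "contact_force": force on the tool from outside, world axes, zero at the start; "ft_torque": the same for the moment, N m; "gripper_width": finger opening in m.
Only numpy, scipy, OpenCV 4.12 (cv2) and the standard library are available. Lean on these libraries where they do the work, as an engineer would, in place of code of your own. Each camera call takes 0.05 s, during which the arm holds its last target. There are 200 camera calls.

## Working session

There is one attempt and no reset: what is moved stays moved. The work goes in short steps, Python scripts to look and compute and a tool call to move; the robot and the scene stay as the last step left them, time stands still between calls to the robot, and variables do not carry over. Pictures are saved under pics/ and viewed, about 8 in all and at most 12, crops included, and the job is handed in when it is done.

Besides the shell and the picture viewer there is one more tool, called after "Emit:" as name([rows], argument=value, ...), one row to a line, values as JSON. send_rows: Moves the arm, as the interface text tells. Its arguments: {"type":"object","properties":{"moves":{"type":"array","items":{"type":"array","items":{"type":"array","items":{"type":"number"}}}},"gripper":{"type":"number"}},"required":["moves"]}

```bash
mkdir -p pics
cat > h.py <<'E'
import numpy as np, cv2
from plant import sense, cams, env
def ray(c,uv,z):
    p=cv2.undistortPoints(np.array([[uv]],float),np.array(c["K"]),np.array(c["distortion"]))[0,0]
    R=np.array(c["R"]);t=np.array(c["t"])
    o=-R.T@t; d=R.T@np.array([p[0],p[1],1]); return o+d*(z-o[2])/d[2]
def proj(c,X):
    r=cv2.Rodrigues(np.array(c["R"]))[0]
    return cv2.projectPoints(np.array(X,float).reshape(-1,3),r,np.array(c["t"],float),np.array(c["K"]),np.array(c["distortion"]))[0][:,0]
def snap(n,f,crop=None,s=1):
    im=cams.capture(n)
    cv2.imwrite("pics/"+f+"_raw.png",im)
    if crop: x0,y0,x1,y1=crop; im=im[y0:y1,x0:x1]
    cv2.imwrite("pics/"+f+".png",cv2.resize(im,None,fx=s,fy=s,interpolation=cv2.INTER_CUBIC))
E
python3 - <<'E'
from h import *
s=sense(); print(s["time_s"],s["tcp_pos"],s["orientation"],s["gripper_width"],env.pinch_z)
snap("top","top1",None,1.5); snap("scene","sc1",None,1.5)
for n in("top","scene"):
    c=cams.get_calibration(n);print(n,-np.array(c["R"]).T@c["t"],np.array(c["R"])[2],c["K"][0][0])
E
```

```text
0.0 [0.24100816 0.49412996 0.2305899 ] [[-8.98795261e-01  4.38368301e-01 -5.58859828e-04]
 [ 4.38368657e-01  8.98794497e-01 -1.17187297e-03]
 [-1.14118267e-05 -1.29826051e-03 -9.99999157e-01]] 0.08546634089874978 0.0187
top [4.63950501e-01 5.56276577e-04 1.11259605e+00] [ 0.09721208  0.01149642 -0.99519729] 358.87446443425245
scene [ 1.27567828 -0.13981725  0.73442886] [-0.7492454   0.16337509 -0.64182546] 364.0533347410986
```

View pics/top1.png

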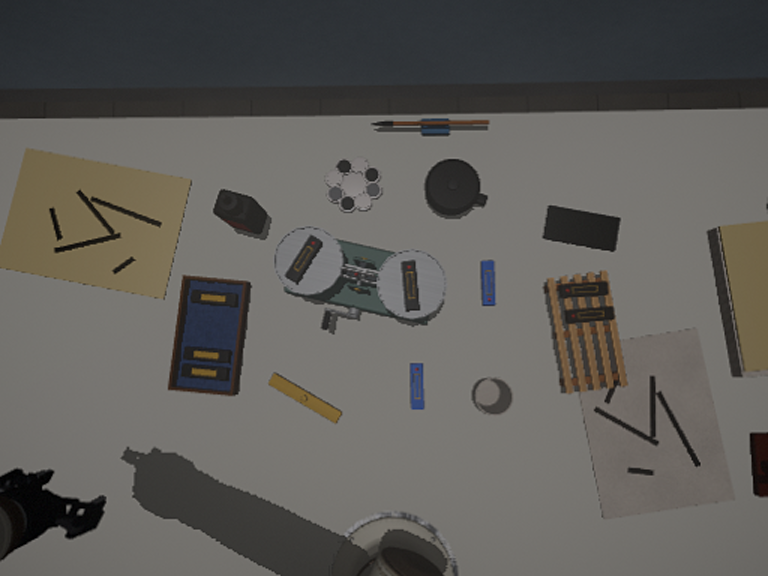

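View pics/sc1.png

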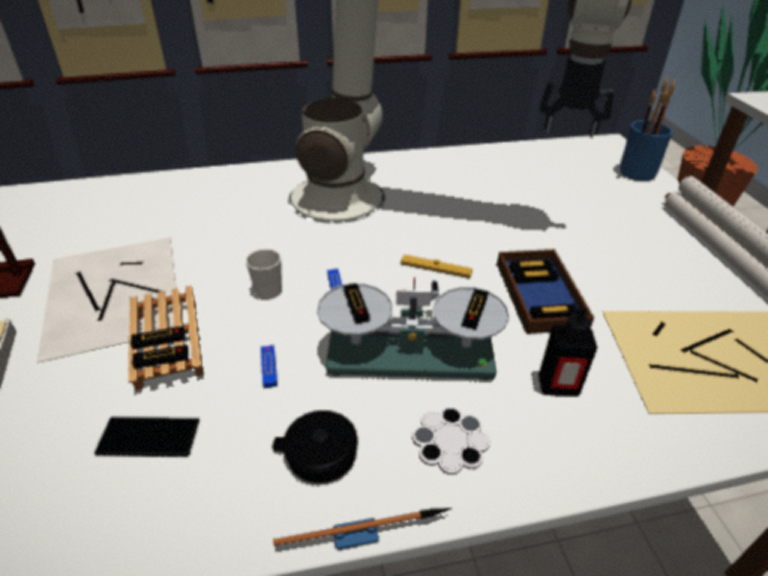

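The top view shows the left pan at about (309,262), the right pan at about (411,286), the lever grip near (328,320) and the rack on the right at about (585,332). I'll enlarge the balance and the rack.

Run:
```python
from h import *
im=cv2.imread("pics/top1_raw.png")
a=cv2.resize(im[145:225,178:302],None,fx=6,fy=6,interpolation=cv2.INTER_CUBIC)
cv2.imwrite("pics/c1.png",cv2.convertScaleAbs(a,alpha=1.7))
a=cv2.resize(im[172:267,355:425],None,fx=6,fy=6,interpolation=cv2.INTER_CUBIC)
cv2.imwrite("pics/c2.png",cv2.convertScaleAbs(a,alpha=1.7))
```

```text
(no output)
```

View pics/c1.png

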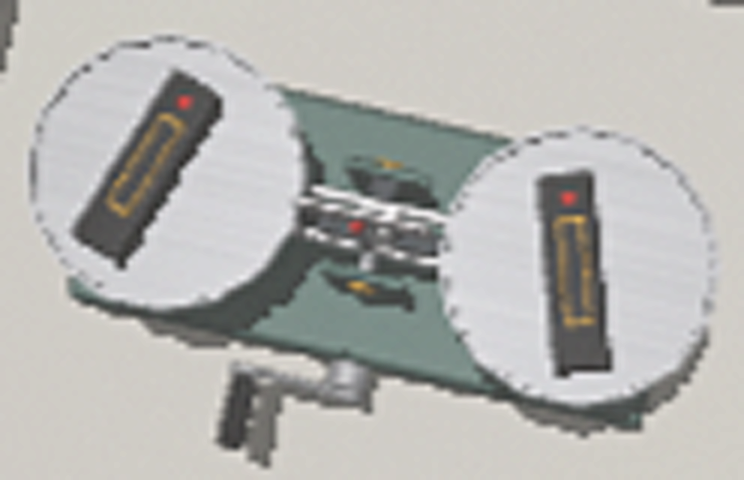

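View pics/c2.png

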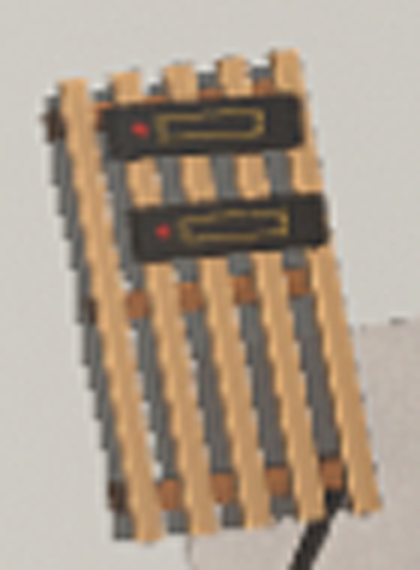

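```bash
cat > m.py <<'E'
from h import *
c=cams.get_calibration("top")
def W(p,o,z): return ray(c,[(p[0]+.5)/6-.5+o[0],(p[1]+.5)/6-.5+o[1]],z)[:2]
o=(178,145)
L=W((168,173),o,.1125);R=W((580,266),o,.1125)
d=L-R; yaw=np.arctan2(-d[0],d[1]); print("pans",L,R,np.linalg.norm(d),"yaw",yaw)
C=(L+R)/2; ex=np.array([np.cos(yaw),np.sin(yaw)]);ey=np.array([-ex[1],ex[0]])
print("bal",C,"grip pred",C-.102*ex+.062*np.sin(.85)*ey,"meas",W((237,408),o,.077),"shaft",C-.102*ex)
for n,q in(("SL",[(178,70),(220,105),(122,265),(73,232)]),("SR",[(540,175),(592,172),(609,370),(557,375)])):
    P=np.array([W(p,o,.125) for p in q]); m=P.mean(0);v=(P[0]+P[1]-P[2]-P[3])/2
    print(n,m,np.linalg.norm(v),np.linalg.norm(P[0]-P[1]),"yaw",np.arctan2(v[1],v[0]))
o=(355,172)
P=np.array([W(p,o,.04) for p in[(60,85),(297,52),(382,510),(138,542)]])
v=(P[0]+P[1]-P[2]-P[3])/2;m=P.mean(0);u=v/np.linalg.norm(v)
print("rack",m,np.linalg.norm(v),np.linalg.norm(P[0]-P[1]),np.arctan2(v[1],v[0]),"free",m-.055*u)
E
python3 m.py
```

```text
pans [0.61747866 0.15033508] [ 0.5714716 -0.0424598] 0.1982082609747373 yaw -0.23425125179597314
bal [0.59447513 0.05393764] grip pred [0.50607267 0.12292057] meas [0.50834311 0.12196117] shaft [0.49526091 0.07761335]
SL [0.61813687 0.15756879] 0.08836944820745035 0.02578567596432023 yaw -0.5582072980775455
SR [ 0.56712039 -0.03932393] 0.09251234162966887 0.024103395691549137 yaw 0.07036136602997005
rack [ 0.48097514 -0.38920956] 0.22693554696712484 0.11873372217384547 0.12900404667334617 free [ 0.42643216 -0.39628512]
```

```bash
cat >> h.py <<'E'
def plan(pts,dec=3):
    "pts: (x,y,z,psi) world, psi = heading of tool y; prints 8 rows"
    s=sense();R=np.array(s["orientation"]);p=np.array(s["tcp_pos"]);psi=np.arctan2(R[1,1],R[0,1])
    print("t",round(s["time_s"],2),"at",p.round(4),"psi",round(psi,3),"w",round(s["gripper_width"],4),"F",np.round(s["contact_force"],1))
    print([[*np.round(R.T@(np.array(q[:3])-p),dec).tolist(),round(float(-(q[3]-psi+np.pi/2)%np.pi-np.pi/2) if 0 else float(psi-q[3]),3)] for q in pts])
E
python3 - <<'E'
from h import *
plan([(.5014,.1238,.2,1.337),(.5014,.1238,.0545,1.337)])
E
```

```text
t 0.1 at [0.241  0.4941 0.2306] psi 1.117 w 0.0853 F [-0.4 -0.3  0.6]
[[-0.396, -0.219, 0.031, -0.22], [-0.396, -0.219, 0.176, -0.22]]
```

Emit:
send_rows([
  [[-0.04,-0.022,0.0,-0.02],[-0.091,-0.05,0.0,-0.05],[-0.143,-0.079,0.0,-0.08],[-0.196,-0.108,0.0,-0.11],[-0.249,-0.138,0.005,-0.14],[-0.301,-0.167,0.01,-0.17],[-0.353,-0.195,0.02,-0.2],[-0.396,-0.219,0.031,-0.22]],
], gripper=0.6)

```text
time_s: 1.1
tcp_pos: [0.5019, 0.1218, 0.1998]
orientation: [[-0.973, 0.232, -0.0], [0.232, 0.973, -0.0], [0.0, -0.0, -1.0]]
contact_force: [-1.1, 0.9, -0.3]
gripper_width: 0.0512
```

Run:
```python
from h import *
plan([(.5014,.1238,.2,1.337),(.5014,.1238,.0545,1.337)])
snap("wrist","w1",None,1.2)
c=cams.get_calibration("wrist")
print(proj(c,[[.507,.1225,.08],[.5945,.054,.17],[.6175,.15,.1125],[.5715,-.0425,.1125]])*1.2)
```

```text
t 1.1 at [0.5019 0.1218 0.1998] psi 1.337 w 0.0512 F [-1.1  0.9 -0.3]
[[0.001, 0.002, -0.0, -0.0], [0.001, 0.002, 0.145, -0.0]]
[[313.63716453 222.31421003]
 [229.35109552 446.34371533]
 [391.06091752 378.68846196]
 [100.46925291 377.7616891 ]]
```

View pics/w1.png

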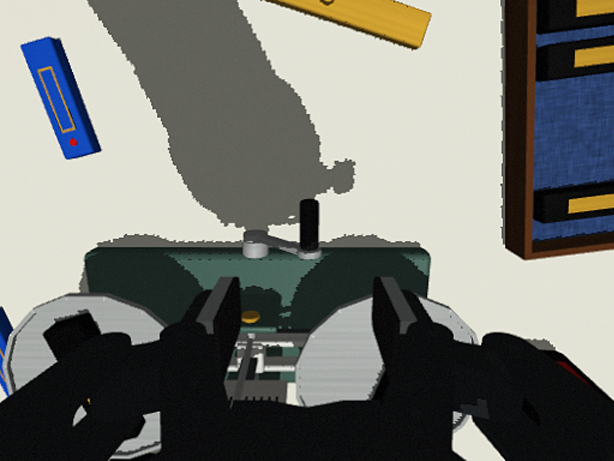

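The wrist view shows the grip's middle at (309,225), against a predicted (314,222). That means the tool is aligned to about 1 mm, so I'll go straight down and close.

Emit:
send_rows([
  [[0,0,0.015,0],[0,0,0.04,0],[0,0,0.065,0],[0,0,0.09,0],[0,0,0.115,0],[0,0,0.135,0],[0,0,0.145,0],[0,0,0.145,0]],
])

```text
time_s: 2.15
tcp_pos: [0.5003, 0.1244, 0.0547]
orientation: [[-0.973, 0.231, -0.001], [0.231, 0.973, -0.0], [0.001, -0.0, -1.0]]
contact_force: [-0.2, 0.2, 0.3]
gripper_width: 0.0514
```

Emit:
send_rows([
  [[0,0,0,0],[0,0,0,0],[0,0,0,0],[0,0,0,0],[0,0,0,0],[0,0,0,0],[0,0,0,0],[0,0,0,0]],
], gripper=0)

```text
time_s: 3.15
tcp_pos: [0.5014, 0.1241, 0.0561]
orientation: [[-0.973, 0.232, 0.001], [0.232, 0.973, 0.001], [-0.001, 0.001, -1.0]]
contact_force: [-1.2, 0.7, 5.8]
gripper_width: 0.0123
```

Run:
```python
from h import *
s=sense();p=np.array(s["tcp_pos"]);R=np.array(s["orientation"])
print(s["contact_force"],s["gripper_width"],p)
r=.062
pts=[]
for i in range(1,25):
    f=i/20 if i<=20 else 1; f=f*f*(3-2*f)
    a=.85-1.7*f
    pts.append((round(r*(np.sin(a)-np.sin(.85)),4),round(-r*(np.cos(a)-np.cos(.85)),4)))
print(pts)
```

```text
[-1.1952119   0.72676658  5.84506126] 0.012323296571390516 [0.50143422 0.12405291 0.0560575 ]
[(np.float64(-0.0005), np.float64(-0.0006)), (np.float64(-0.002), np.float64(-0.0022)), (np.float64(-0.0045), np.float64(-0.0046)), (np.float64(-0.0079), np.float64(-0.0076)), (np.float64(-0.0124), np.float64(-0.0108)), (np.float64(-0.0178), np.float64(-0.014)), (np.float64(-0.0241), np.float64(-0.0169)), (np.float64(-0.0311), np.float64(-0.0191)), (np.float64(-0.0387), np.float64(-0.0206)), (np.float64(-0.0466), np.float64(-0.0211)), (np.float64(-0.0544), np.float64(-0.0206)), (np.float64(-0.062), np.float64(-0.0191)), (np.float64(-0.0691), np.float64(-0.0169)), (np.float64(-0.0754), np.float64(-0.014)), (np.float64(-0.0808), np.float64(-0.0108)), (np.float64(-0.0852), np.float64(-0.0076)), (np.float64(-0.0887), np.float64(-0.0046)), (np.float64(-0.0912), np.float64(-0.0022)), (np.float64(-0.0927), np.float64(-0.0006)), (np.float64(-0.0932), np.float64(-0.0)), (np.float64(-0.0932), np.float64(-0.0)), (np.float64(-0.0932), np.float64(-0.0)), (np.float64(-0.0932), np.float64(-0.0)), (np.float64(-0.0932), np.float64(-0.0))]
```

Emit:
send_rows([
  [[0,-0.0005,-0.0006,0],[0,-0.002,-0.0022,0],[0,-0.0045,-0.0046,0],[0,-0.0079,-0.0076,0],[0,-0.0124,-0.0108,0],[0,-0.0178,-0.014,0],[0,-0.0241,-0.0169,0],[0,-0.0311,-0.0191,0]],
])

```text
time_s: 4.15
tcp_pos: [0.4948, 0.0959, 0.076]
orientation: [[-0.973, 0.23, 0.003], [0.23, 0.973, 0.006], [-0.001, 0.006, -1.0]]
contact_force: [0.0, 14.7, 12.4]
gripper_width: 0.012
```

Emit:
send_rows([
  [[0,-0.0076,-0.0015,0],[0,-0.0155,-0.002,0],[0,-0.0233,-0.0015,0],[0,-0.0309,0,0],[0,-0.038,0.0022,0],[0,-0.0443,0.0051,0],[0,-0.0497,0.0083,0],[0,-0.0541,0.0115,0]],
])

```text
time_s: 5.15
tcp_pos: [0.4819, 0.0419, 0.0635]
orientation: [[-0.973, 0.231, 0.002], [0.231, 0.973, 0.003], [-0.001, 0.003, -1.0]]
contact_force: [2.3, 7.2, 0.6]
gripper_width: 0.0118
```

Emit:
send_rows([
  [[0,-0.0035,0.003,0],[0,-0.006,0.0054,0],[0,-0.0075,0.007,0],[0,-0.008,0.0076,0],[0,-0.0085,0.008,0],[0,-0.0085,0.008,0],[0,-0.0085,0.008,0],[0,-0.0085,0.008,0]],
])

```text
time_s: 6.15
tcp_pos: [0.4805, 0.035, 0.0564]
orientation: [[-0.973, 0.23, 0.003], [0.23, 0.973, 0.005], [-0.002, 0.006, -1.0]]
contact_force: [0.6, 15.2, 8.3]
gripper_width: 0.012
```

Emit:
send_rows([
  [[0,0,0,0],[0,0,0,0],[0,0,0,0],[0,0,0,0],[0,0,0,0],[0,0,0,0],[0,0,0,0],[0,0,0,0]],
])

```text
time_s: 7.15
tcp_pos: [0.4805, 0.035, 0.0564]
orientation: [[-0.973, 0.23, 0.003], [0.23, 0.973, 0.005], [-0.002, 0.006, -1.0]]
contact_force: [1.1, 14.7, 10.1]
gripper_width: 0.0117
```

Run:
```python
from h import *
a=cams.capture("scene"); cv2.imwrite("pics/sc2_raw.png",a)
b=cv2.imread("pics/sc1_raw.png")
f=lambda i:cv2.convertScaleAbs(cv2.resize(i[170:260,205:345],None,fx=5,fy=5,interpolation=cv2.INTER_CUBIC)[:300],alpha=1.5)
cv2.imwrite("pics/cmp.png",np.vstack([f(b),f(a)]))
s=sense();print(s["time_s"],s["tcp_pos"],s["contact_force"])
```

```text
7.2 [0.48051966 0.03498573 0.0563709 ] [ 0.9153434  15.68053493  9.81306862]
```

View pics/cmp.png

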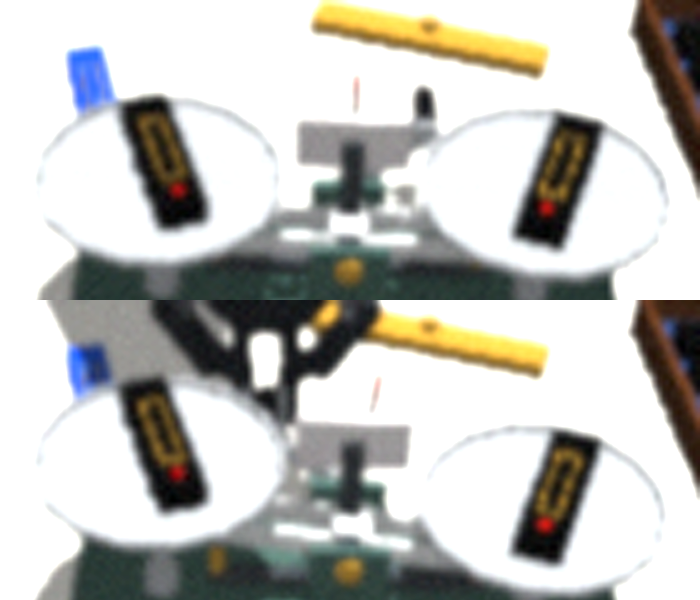

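The scene view compares the beam before and after. The left pan (image right) sank: its red dot went from row 208 to 225. The right pan rose from 190 to 172, and the pointer leans towards the left pan. So the **left stick is heavier**. Now I'll bring the lever back.

Emit:
send_rows([
  [[0,0.001,-0.0008,0],[0,0.0025,-0.0025,0],[0,0.005,-0.005,0],[0,0.0084,-0.008,0],[0,0.0129,-0.0112,0],[0,0.0183,-0.0144,0],[0,0.0246,-0.0173,0],[0,0.0316,-0.0195,0]],
])

```text
time_s: 8.2
tcp_pos: [0.4863, 0.0599, 0.0766]
orientation: [[-0.972, 0.234, 0.0], [0.234, 0.972, -0.008], [-0.002, -0.008, -1.0]]
contact_force: [-13.2, -20.9, 34.2]
gripper_width: 0.0119
```

Emit:
send_rows([
  [[0,0.0076,-0.0015,0],[0,0.0155,-0.002,0],[0,0.0233,-0.0015,0],[0,0.0309,0,0],[0,0.038,0.0022,0],[0,0.0443,0.0051,0],[0,0.0497,0.0083,0],[0,0.0541,0.0115,0]],
])

```text
time_s: 9.2
tcp_pos: [0.4997, 0.1151, 0.0632]
orientation: [[-0.973, 0.232, 0.001], [0.232, 0.973, -0.003], [-0.002, -0.002, -1.0]]
contact_force: [1.7, -4.2, 5.5]
gripper_width: 0.0115
```

Emit:
send_rows([
  [[0,0.0035,0.003,0],[0,0.006,0.0054,0],[0,0.0075,0.007,0],[0,0.008,0.0076,0],[0,0.009,0.0082,0],[0,0.01,0.009,0],[0,0.01,0.009,0],[0,0.01,0.009,0]],
])

```text
time_s: 10.2
tcp_pos: [0.5015, 0.1243, 0.0543]
orientation: [[-0.972, 0.233, 0.0], [0.233, 0.972, -0.004], [-0.001, -0.003, -1.0]]
contact_force: [-1.3, -10.4, 8.8]
gripper_width: 0.0121
```

Run:
```python
from h import *
s=sense();print(s["time_s"],s["tcp_pos"],s["contact_force"],s["gripper_width"])
a=cams.capture("scene"); cv2.imwrite("pics/sc3_raw.png",a)
for n in("sc1","sc2","sc3"):
    im=cv2.imread(f"pics/{n}_raw.png").astype(int)[185:240,205:345]
    m=(im[...,2]>100)&(im[...,2]-im[...,1]>70)&(im[...,2]-im[...,0]>50)
    y,x=np.nonzero(m);print(n,[(a+205,b+185) for a,b in zip(x,y)])
```

```text
10.2 [0.50149968 0.12425596 0.05428967] [ -1.34578671 -10.37342973   8.75121714] 0.012078197051092256
sc1 [(np.int64(240), np.int64(207)), (np.int64(314), np.int64(211))]
sc2 [(np.int64(240), np.int64(204)), (np.int64(313), np.int64(214)), (np.int64(314), np.int64(214)), (np.int64(313), np.int64(215)), (np.int64(314), np.int64(215))]
sc3 [(np.int64(276), np.int64(185)), (np.int64(240), np.int64(207)), (np.int64(240), np.int64(208)), (np.int64(314), np.int64(211))]
```

Emit:
send_rows([
  [[0,0,0,0],[0,0,0,0],[0,0,0,0],[0,0,0,0],[0,0,0,0],[0,0,-0.02,0],[0,0,-0.05,0],[0,0,-0.09,0]],
], gripper=0.6)

```text
time_s: 11.25
tcp_pos: [0.5009, 0.1257, 0.1441]
orientation: [[-0.973, 0.232, -0.002], [0.232, 0.973, -0.0], [0.001, -0.001, -1.0]]
contact_force: [1.2, 0.4, -0.7]
gripper_width: 0.0511
```

Run:
```python
from h import *
plan([(.5015,.1243,.22,1.337),(.52,.165,.22,1.0126),(.618,.1576,.22,1.0126)])
```

```text
t 11.25 at [0.5009 0.1257 0.1441] psi 1.337 w 0.0511 F [ 1.2  0.4 -0.7]
[[-0.001, -0.001, -0.076, 0.0], [-0.009, 0.043, -0.076, 0.324], [-0.106, 0.058, -0.076, 0.324]]
```

Emit:
send_rows([
  [[0,0,-0.03,0],[0,0.005,-0.06,0.05],[-0.005,0.015,-0.076,0.12],[-0.03,0.03,-0.076,0.19],[-0.06,0.045,-0.076,0.25],[-0.09,0.055,-0.076,0.3],[-0.106,0.058,-0.076,0.324],[-0.106,0.058,-0.076,0.324]],
])

```text
time_s: 12.25
tcp_pos: [0.6186, 0.1576, 0.2189]
orientation: [[-0.848, 0.529, -0.001], [0.529, 0.848, -0.0], [0.001, -0.001, -1.0]]
contact_force: [-1.1, -0.4, 0.2]
gripper_width: 0.0517
```

Run:
```python
from h import *
plan([(.618,.1576,.22,1.0126),(.618,.1576,.1105,1.0126)])
def corners(x,y,yaw,z):
    e=np.array([np.cos(yaw),np.sin(yaw)]);n=np.array([-e[1],e[0]])
    return np.array([[*(np.array([x,y])+a*.046*e+b*.013*n),z] for a,b in((1,1),(1,-1),(-1,-1),(-1,1))])
out=[]
snap("wrist","w2")
for n,f,(x0,y0) in(("top","top1",(175,145)),("scene","sc3",(280,185)),("wrist","w2",None or (150,200))):
    c=cams.get_calibration(n);im=cv2.imread(f"pics/{f}_raw.png")
    if n=="wrist": w,h=(230,184)
    else: w,h=(65,52)
    s=390/w
    a=cv2.convertScaleAbs(cv2.resize(im[y0:y0+h,x0:x0+w],(390,312),interpolation=cv2.INTER_CUBIC),alpha=1.4)
    p=(proj(c,corners(.618,.1576,-.558,.125))+.5-[x0,y0])*s-.5
    cv2.polylines(a,[p.round().astype(int)],True,(0,255,0),1)
    out.append(a)
cv2.imwrite("pics/ov.png",np.hstack(out[:2]));cv2.imwrite("pics/ov2.png",np.hstack(out[1:]))
```

```text
t 12.25 at [0.6186 0.1576 0.2189] psi 1.013 w 0.0517 F [-1.1 -0.4  0.2]
[[0.0, -0.0, -0.001, 0.0], [0.0, -0.0, 0.108, 0.0]]
```

View pics/ov.png

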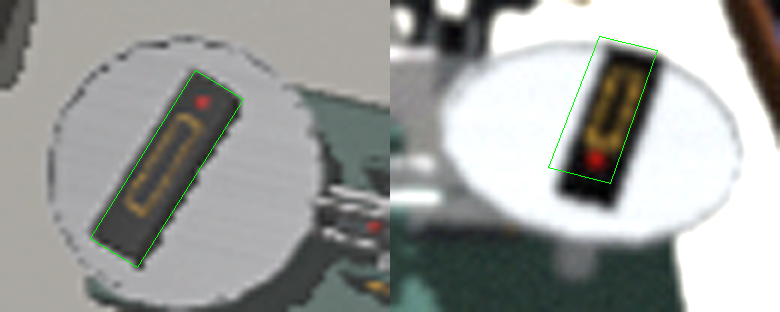

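View pics/ov2.png

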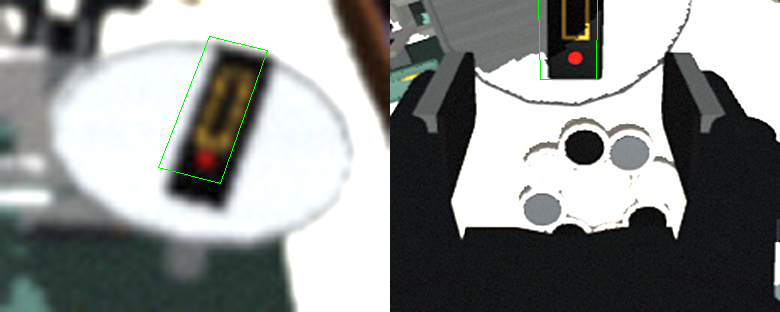

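Run:
```python
from h import *
t=np.linspace(0,2*np.pi,73)
for n in("scene","top"):
    c=cams.get_calibration(n)
    for z in(.1125,):
        P=proj(c,np.c_[.6175+.065*np.cos(t),.1503+.065*np.sin(t),np.full(73,z)]);print(n,P.min(0),P.max(0))
c=cams.get_calibration("wrist")
print("tool axis at stick top",(proj(c,[[.6186,.1576,.125],[.618,.1576,.125]])-[150,200])*1.7)
# wrist-measured edges at visible end, crop px
for p in[(548,79),(603,79),(545,20),(601,20)]:
    print(p,ray(c,[(p[0]-390+.5)/390*230-.5+150,(p[1]+.5)/390*230-.5+200],.125))
```

```text
scene [286.83545907 190.38454327] [337.36149552 223.85095761]
top [182.56259011 150.71193331] [228.64082574 196.3828688 ]
tool axis at stick top [[178.51782356 -14.99163086]
 [177.80258012 -16.09511449]]
(548, 79) [0.65212701 0.12542729 0.125     ]
(603, 79) [0.66572986 0.14725193 0.125     ]
(545, 20) [0.62681253 0.13996345 0.125     ]
(601, 20) [0.64024468 0.16150874 0.125     ]
```

The scene-view offset comes from calibration plus the visible end face. The wrist view says the stick sits about 2 mm sideways and is turned about 0.03 rad. I'll descend with that correction and grip.

Emit:
send_rows([
  [[0,0.0015,0.015,-0.03],[0,0.0015,0.035,-0.03],[0,0.0015,0.055,-0.03],[0,0.0015,0.075,-0.03],[0,0.0015,0.09,-0.03],[0,0.0015,0.102,-0.03],[0,0.0015,0.108,-0.03],[0,0.0015,0.108,-0.03]],
])

```text
time_s: 13.3
tcp_pos: [0.6187, 0.159, 0.1118]
orientation: [[-0.864, 0.503, -0.0], [0.503, 0.864, -0.0], [0.0, -0.0, -1.0]]
contact_force: [-0.0, 0.4, 0.7]
gripper_width: 0.0518
```

Emit:
send_rows([
  [[0,0,0,0],[0,0,0,0],[0,0,0,0],[0,0,0,0],[0,0,0,0],[0,0,0,0],[0,0,0,0],[0,0,0,0]],
], gripper=0)

```text
time_s: 14.3
tcp_pos: [0.619, 0.159, 0.1121]
orientation: [[-0.864, 0.504, 0.0], [0.504, 0.864, 0.0], [-0.0, 0.0, -1.0]]
contact_force: [2.9, 1.3, 3.9]
gripper_width: 0.0241
```

Emit:
send_rows([
  [[0,0,-0.004,0],[0,0,-0.012,0],[0,0,-0.025,0],[0,0,-0.042,0],[0,0,-0.06,0],[0,0,-0.08,0],[0,0,-0.098,0],[0,0,-0.108,0]],
])

```text
time_s: 15.3
tcp_pos: [0.6191, 0.1591, 0.222]
orientation: [[-0.864, 0.504, 0.002], [0.504, 0.864, 0.0], [-0.001, 0.001, -1.0]]
contact_force: [0.1, 0.2, -1.1]
gripper_width: 0.024
```

Run:
```python
from h import *
plan([(.4264,-.3963,.235,-1.3),(.619,.159,.25,0)])
print(sense()["joint_positions"])
snap("wrist","w3")
snap("scene","sc4")
im=np.hstack([cv2.imread("pics/w3_raw.png"),cv2.imread("pics/sc4_raw.png")]);cv2.imwrite("pics/v4.png",cv2.resize(im,(800,300),interpolation=cv2.INTER_AREA))
```

```text
t 15.3 at [0.6191 0.1591 0.222 ] psi 1.043 w 0.024 F [ 0.1  0.2 -1.1]
[[-0.113, -0.577, -0.014, 2.343], [0.0, -0.0, -0.028, 1.043]]
[ 2.51490979e-01  3.05292584e-01  4.10920282e-01  1.67444399e+00
 -9.46048841e-06  7.79278533e-01]
```

View pics/v4.png

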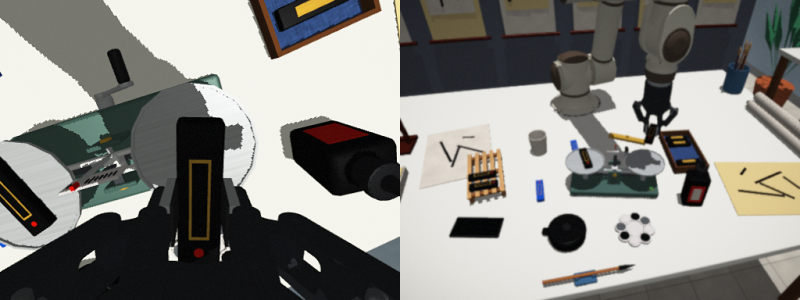

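The stick is held centrally and clear of the pan, and the lever is back on its side. I'll carry it over to the rack.

Emit:
send_rows([
  [[-0.001,-0.006,-0.003,0.01],[-0.005,-0.025,-0.006,0.04],[-0.011,-0.055,-0.01,0.09],[-0.018,-0.09,-0.013,0.14],[-0.026,-0.134,-0.013,0.21],[-0.036,-0.182,-0.013,0.29],[-0.046,-0.235,-0.013,0.37],[-0.0565,-0.2885,-0.013,0.457]],
])

```text
time_s: 16.4
tcp_pos: [0.5206, -0.1209, 0.2328]
orientation: [[-0.549, 0.836, -0.0], [0.836, 0.549, -0.0], [-0.0, -0.0, -1.0]]
contact_force: [0.4, 0.1, -0.6]
gripper_width: 0.0243
```

Run:
```python
from h import *
plan([(.4264,-.3963,.2,.129)])
```

```text
t 16.4 at [ 0.5206 -0.1209  0.2328] psi 0.582 w 0.0243 F [ 0.4  0.1 -0.6]
[[-0.178, -0.23, 0.033, 0.453]]
```

Emit:
send_rows([
  [[-0.033,-0.043,0,0.08],[-0.065,-0.085,0,0.17],[-0.096,-0.124,0,0.25],[-0.122,-0.158,0,0.31],[-0.145,-0.187,0.005,0.37],[-0.163,-0.211,0.015,0.41],[-0.174,-0.225,0.027,0.44],[-0.178,-0.23,0.033,0.453]],
])

```text
time_s: 17.4
tcp_pos: [0.4281, -0.3947, 0.1988]
orientation: [[-0.13, 0.991, -0.001], [0.991, 0.13, 0.001], [0.001, -0.001, -1.0]]
contact_force: [0.7, 0.8, -0.2]
gripper_width: 0.0242
```

Run:
```python
from h import *
plan([(.4264,-.3963,.08,.129),(.4264,-.3963,.0435,.129)])
snap("wrist","w4")
snap("top","t4")
im=np.hstack([cv2.imread("pics/w4_raw.png"),cv2.resize(cv2.imread("pics/t4_raw.png")[150:294,320:512],(512,384))])
cv2.imwrite("pics/v5.png",cv2.resize(im,(800,300),interpolation=cv2.INTER_AREA))
c=cams.get_calibration("wrist")
m=np.array([.481,-.3892]);u=np.array([np.cos(.129),np.sin(.129)]);n=np.array([-u[1],u[0]])
print((proj(c,[[*(m+a*.115*u+b*.06*n),.04] for a,b in((1,1),(1,-1),(-1,-1),(-1,1))])*400/512).round())
```

```text
t 17.4 at [ 0.4281 -0.3947  0.1988] psi 0.131 w 0.0242 F [ 0.7  0.8 -0.2]
[[-0.002, -0.002, 0.119, 0.002], [-0.002, -0.002, 0.155, 0.002]]
[[343.  87.]
 [329. 183.]
 [149. 182.]
 [144.  86.]]
```

View pics/v5.png

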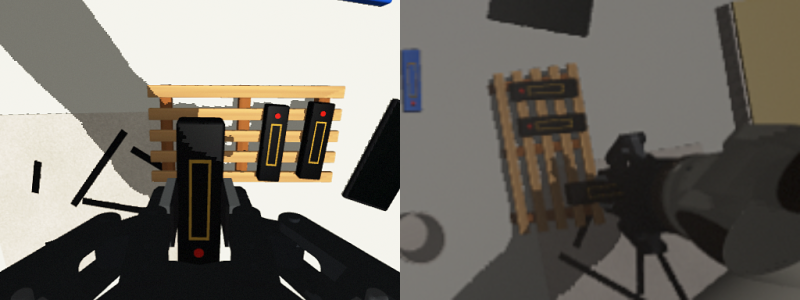

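The wrist view shows the rack corners within about 4 px of where I predicted them, and the stick is square to the slats. Lowering it now.

Emit:
send_rows([
  [[-0.002,-0.002,0.015,0],[-0.002,-0.002,0.04,0],[-0.002,-0.002,0.065,0],[-0.002,-0.002,0.09,0],[-0.002,-0.002,0.11,0],[-0.002,-0.002,0.125,0],[-0.002,-0.002,0.135,0],[-0.002,-0.002,0.14,0]],
])

```text
time_s: 18.5
tcp_pos: [0.4275, -0.3963, 0.0595]
orientation: [[-0.133, 0.991, -0.0], [0.991, 0.133, 0.0], [0.0, -0.0, -1.0]]
contact_force: [-0.9, 0.3, -0.2]
gripper_width: 0.024
```

Emit:
send_rows([
  [[0,0,0.003,0],[0,0,0.006,0],[0,0,0.008,0],[0,0,0.01,0],[0,0,0.012,0],[0,0,0.013,0],[0,0,0.014,0],[0,0,0.014,0]],
])

```text
time_s: 19.5
tcp_pos: [0.4274, -0.3964, 0.0459]
orientation: [[-0.133, 0.991, -0.0], [0.991, 0.133, 0.0], [0.0, -0.0, -1.0]]
contact_force: [-0.1, -0.9, -0.5]
gripper_width: 0.0242
```

No contact yet at z=0.0459, so I'll go down a little further.

Emit:
send_rows([
  [[0,0,0.001,0],[0,0,0.0015,0],[0,0,0.002,0],[0,0,0.0025,0],[0,0,0.003,0],[0,0,0.003,0],[0,0,0.003,0],[0,0,0.003,0]],
])

```text
time_s: 20.5
tcp_pos: [0.4275, -0.3965, 0.0446]
orientation: [[-0.133, 0.991, 0.001], [0.991, 0.133, -0.001], [-0.001, 0.001, -1.0]]
contact_force: [-5.2, 4.3, 12.2]
gripper_width: 0.0243
```

It's in contact: 12 N upward. Releasing and rising.

Emit:
send_rows([
  [[0,0,0,0],[0,0,0,0],[0,0,0,0],[0,0,0,0],[0,0,0,0],[0,0,0,0],[0,0,-0.004,0],[0,0,-0.012,0]],
], gripper=0.5)

```text
time_s: 21.5
tcp_pos: [0.4273, -0.3964, 0.0551]
orientation: [[-0.133, 0.991, -0.0], [0.991, 0.133, 0.0], [0.0, -0.0, -1.0]]
contact_force: [-0.0, 0.2, -0.5]
gripper_width: 0.043
```

Emit:
send_rows([
  [[0,0,-0.02,0],[0,0,-0.05,0],[0,0,-0.085,0],[0,0,-0.12,0],[0,0,-0.15,0],[0.01,0,-0.165,0],[0.02,0,-0.17,0],[0.02,0,-0.17,0]],
])

```text
time_s: 22.5
tcp_pos: [0.4247, -0.3757, 0.2246]
orientation: [[-0.133, 0.991, -0.0], [0.991, 0.133, 0.0], [0.0, -0.0, -1.0]]
contact_force: [-0.5, 0.1, -0.7]
gripper_width: 0.0426
```

Run:
```python
from h import *
s=sense();print(s["time_s"],s["tcp_pos"],s["contact_force"],s["gripper_width"])
w=cams.capture("wrist");a=cams.capture("scene");cv2.imwrite("pics/sc5_raw.png",a)
a=cv2.resize(a[150:294,70:358],(800,400))
b=cv2.resize(cv2.convertScaleAbs(w,alpha=.9)[:200],(500,195))
im=np.full((600,800,3),0,np.uint8);im[:400]=a;im[402:597,:500]=b;cv2.imwrite("pics/fin.png",im)
```

```text
22.5 [ 0.4246898  -0.37569117  0.2245818 ] [-0.45252572  0.09383556 -0.6601057 ] 0.04258623632909902
```

View pics/fin.png

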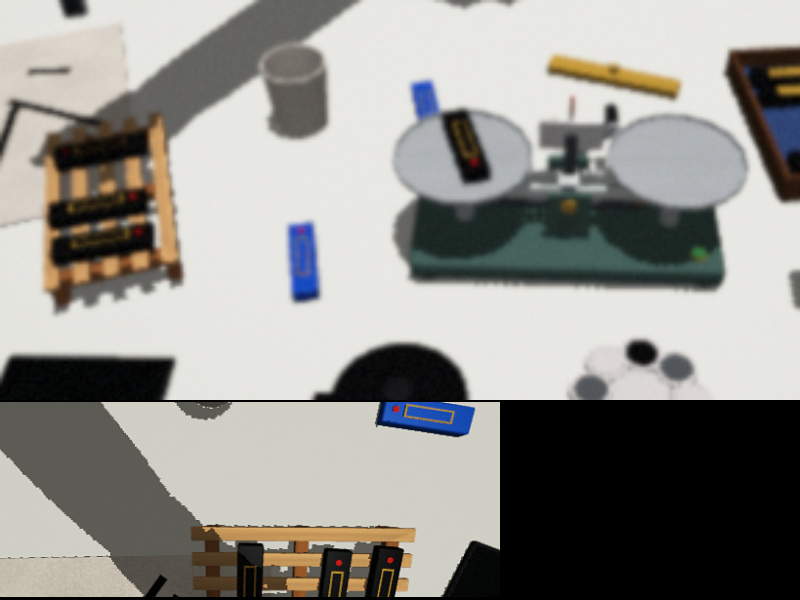

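The stick lies flat across the slats at about (100,147). The right stick is still in its pan, the beam is level, and the lever is at its left stop near (612,112). The gripper is clear, so I'll hand in.

```bash
python3 -c "
from plant import env
print(env.close_job())"
```

```text
the job is handed in; nothing more can be done
None
```

The heavier stick, the one from the left pan, now lies flat across the slats on the empty half of the rack. I handed the job in at about 23 s of the 69 s allowed; the system gave no verdict.

- **Weighing:** I eased the lever over in about 2.5 s and let the beam rest. The left pan sank, the right pan rose and the pointer leaned left. I then brought the lever back the same way, and the red dots on both sticks returned to their starting pixels to within about one pixel, so the beam was level again.
- **Placing:** I gripped the left stick, carried it over the balance and lowered it until I felt about 12 N of contact, then released it and rose clear.
- **Last checks:** The final picture shows the stick flat on the rack and the lighter one still in its pan. The beam is level, the lever is at its left stop, and nothing else visible had moved. Tool force was near zero.
- **Disagreements:**
  - The scene camera placed the left pan about 3–4 mm off the top camera's position; the wrist view agreed with the top camera to about 3 mm.
  - Finger width read about 2 mm under true size on both grasps.
  - Contact on the rack came 1–2 mm higher than I had worked out.

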